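# Set the teal glass insulator on the photo stand and hold the light boom at the red mark

## Task

Take the teal glass insulator that stands on the table in front of the photo stand, set it gently upright on the middle of the small round brass pedestal of that stand and let go of it. Then squeeze the yellow lock button on the handle of the telescoping light boom to free it, slide the boom out until its pointer stands at the red mark on the scale, and finish while still holding it there with the button squeezed in (a spring pulls the boom back if you let go). Leave all the other things on the table where they are.

Things in the scene. Friction and masses are not known exactly. Their poses are not given: they have to be found in the camera images.
- teal_insulator: Blue-green (teal) pressed-glass line insulator, loose, upright on the table, round about its own z, about 0.35 kg (may vary by a third). Origin at the centre of its underside, z up. 92 mm high: skirt 68 mm diameter up to 26 mm, tapering to a 46 mm waist between 40 and 48 mm, then a straight crown of 50 mm diameter from 51 to 80 mm (grip here, about 68 mm up), domed top. Flat bottom.
- amber_insulator: Same shape in brown amber glass, loose; a bystander. Swaps places with the teal and violet ones.
- violet_insulator: Same shape in pale violet glass, loose; a bystander.
- cobalt_insulator: Same shape in dark blue glass, loose; a bystander near the boom's rear.
- paper_cup: White paper cup, 76 mm wide, 95 mm high, loose; a bystander.
- stand: Photo stand, fixed. Origin on the table under the handle of the parked boom; +y is the way the boom slides out, x points across it to the side with button and scale, z up. Base plate 66 mm wide, 12 thick, y -220 to 280 mm. Mast at y -120 bears a grey 28 mm square outer tube (axis 190 mm up, y -236 to -16). White scale strip, top 198 mm up, ticks every 10 mm, at x 34 to 58, y -25 to 195.
- pedestal_top (a point): Centre of the top face of the pedestal on the stand: a brass disc 52 mm in diameter, 52 mm above the table, on a 24 mm column, 240 mm along the stand's +y from the handle's parked place. Axes as the stand's.
- handle_grip (a point): Grip point of the boom's handle, moving with it, 237 mm above the table, axes as the stand's. The handle is an upright black block, 30 mm across (stand x), 24 mm along the boom (y), 199 to 255 mm above the table; point at its middle. With the button it measures 38 mm across x, 32 mm with the button in: fingers closing along stand x squeeze the button. Keep fingertips above 207 mm.
- button (a point): Middle of the outer face of the yellow lock button on the handle's +x side, 235 mm above the table; 18 mm along the boom, 34 mm high, stands 8 mm out of the handle, 2 mm when pressed in. Moves with boom and button.
- lamp (a point): Middle of the underside of the lamp disc on the boom's end: 60 mm wide, underside 174 mm above the table, 105 mm ahead of the handle. Moves with the boom; passes over the insulator on the pedestal with 30 mm to spare.
- pointer (a point): The boom's pointer: black blade over the scale strip, 3 mm wide, moving with the boom, at the same place along the boom as the handle's middle; this point is near its tip, 42 mm to +x of the handle's middle.
- marker: Red clip on the scale's outer edge, fixed for the run, 6 mm wide along the boom; origin at its middle, axes as the stand's. The boom must be slid out until the pointer's y in the stand's frame equals the marker's; 90 to 150 mm from fully in.
- boom (a joint): How far the boom is out, m: 0 parked fully in, grows along the stand's +y, at most 0.17. Caught by the lock at 0 to 1 mm until the button is in. A spring pulls it back with about 2.5 N when in and 4.5 N when out.
- lock (a joint): Travel of the yellow lock button, m: 0 out, 0.006 fully in (towards the stand's -x). The boom is free from 0.004. Its spring takes about 3 N to start and 7 N fully in; it springs out when let go.
- loupe: Small black magnifier, 38 mm wide, 34 mm high, loose; a bystander.

How it is judged:
By the outcome, as a careful person would: the job done as asked, in the order asked, and still so for the second after the job is handed in, while the arm keeps its last pose, push and grip.
It also fails if it takes over 67 s, if anything falls off the work surface, if the arm or the gripper's body presses on something with over 40 N, if the wrist force passes 120 N, or if a joint passes its speed limit or range.

## Robot

A 6-joint arm with a two-finger parallel gripper is mounted at the origin on the work surface. World frame = base frame: x ahead of the robot, y to its left, z up, the work surface at z = 0. Lengths are in m, angles in rad, forces in N, time in s.
With the tool pointing down it reaches from about 0.3 to 0.85 m from the base axis. Payload 5.4 kg.
Tool frame: the origin (TCP) lies midway between the tips of the shut fingers; the grasp point (between the pads) lies 19 mm behind it (grip_point_offset is the distance from the TCP to the grasp point, in m); y points along the fingers, z is the direction in which the jaws open and shut, and the axes are right-handed (so a half turn about y gives the same grasp; the last joint's range is limited). The gripper opens to 85 mm and grips with 20 to 120 N. Pads are 22 mm wide; open, the fingers measure 114 mm over their backs; the gripper's body (76 mm by 85 mm) begins 54 mm behind the grasp point. The pads swing forward as they close: fully open they stand 13 mm farther back than shut.
Start: joints at [-1.313, 0.158, 1.597, -0, 1.386, -0.21], TCP at [0.259, -0.513, 0.231] pointing down, gripper open.
Joint ranges: [-2.91, 2.91], [-0.94, 2.29], [0.18, 2.7], [-1.29, 4.43], [0.17, 2.64], [-3, 3]. Speed limits (rad/s): [2.57, 2.57, 3.14, 3.14, 3.14, 3.14].

## Interface

Orientations are given as a rotation vector (axis times angle).
In Python, from cell import * gives the robot as it stands. Calls block until the motion is done:
- move_pose(position, orientation): joint-space move of the TCP to a pose.
- servo_line(position, velocity=0.15, orientation=None, contact_N=None): straight line of the TCP; orientation=None keeps the orientation; velocity is the mean speed in m/s. With contact_N (N) it stops when the force on the tool has changed by that much, and returns True; else False.
- move_j(angles): joint-space move.
- move_gripper(opening): finger opening in m; the grip force is fixed at half the most; returns when the fingers have stopped.
- sleep(seconds).
- solve_ik(position, orientation): joint angles nearest the present ones, or None.
- camera(name): name is "scene" or "top"; returns (picture, depth): 420x560x3 uint8, blue, green, red; 420x560 float32, m along the optical axis (not along the pixel's ray), 0 where there is no reading.
- get_calibration(name): a dict with "camera_matrix" (3x3 intrinsics, pixels), "rvec" (rotation vector, rad) and "tvec" (3), from world to camera coordinates, as OpenCV has them. Camera axes: x right, y down, z forward; pixel columns grow to the right and rows downward; lengths in m; the calibration is good to about 2 mm. A picture is of the moment at which its call begins. get_calibration takes no time and is no camera call.
A pose or a line that the arm cannot do raises Unreachable and nothing moves.
- close_job(): hands the job in, once; it reports no verdict.
Readings, each from a call of its own:
- get_t(): time.
- get_joints(): joint angles.
- get_joint_velocities(): joint speeds.
- get_tau(): joint torques, N m.
- get_position(): TCP position.
- get_tcp_rot(): TCP orientation.
- get_contact_force(): force on the tool from outside, world axes, zero at the start.
- get_wrist_torque(): the same for the moment, N m.
- get_gripper_width(): finger opening in m.
Only numpy, scipy, OpenCV 4.12 (cv2) and the standard library are available. Lean on these libraries where they do the work, as an engineer would, in place of code of your own. Each camera call takes 0.05 s, during which the arm holds its last target.

## Working session

There is one attempt and no reset: what is moved stays moved. The work goes in short steps, each a Python script; the robot and the scene stay as the last script left them, time stands still between calls to the robot, and variables do not carry over. Pictures are saved under pics/ and viewed, and the job is handed in when it is done.

```bash
mkdir -p pics; ls
python3 - <<'E'
from cell import *
import cv2
for n in("scene","top"):
    p,d=camera(n); cv2.imwrite(f"pics/{n}0.png",p); import numpy as np
    np.savez(f"pics/{n}0.npz",p=p,d=d); print(n,get_calibration(n))
print(get_t(),get_tcp_rot(),grip_point_offset)
E
```

```text
pics
scene {'camera_matrix': array([[401.33986261,   0.        , 280.39187213],
       [  0.        , 401.33986261, 212.5852225 ],
       [  0.        ,   0.        ,   1.        ]]), 'rvec': array([ 2.30813168,  0.57030273, -0.24663485]), 'tvec': array([-0.406386  , -0.09794885,  1.23557873])}
top {'camera_matrix': array([[530.13896557,   0.        , 281.29706033],
       [  0.        , 530.13896557, 198.8442669 ],
       [  0.        ,   0.        ,   1.        ]]), 'rvec': array([ 2.14373004, -2.13856052,  0.15125383]), 'tvec': array([-0.07906718,  0.49526483,  1.40445683])}
0.1 [-0.4672832   1.96272028 -1.95926575] 0.0187
```

View pics/scene0.png

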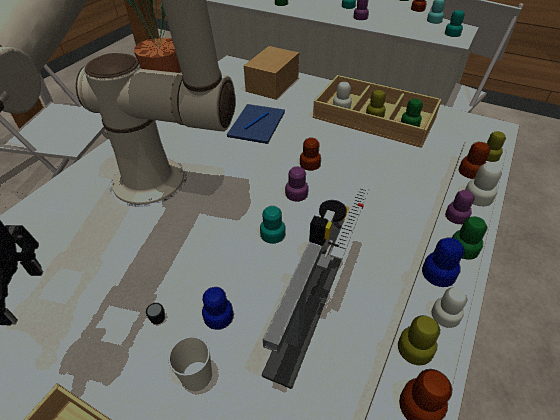

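View pics/top0.png

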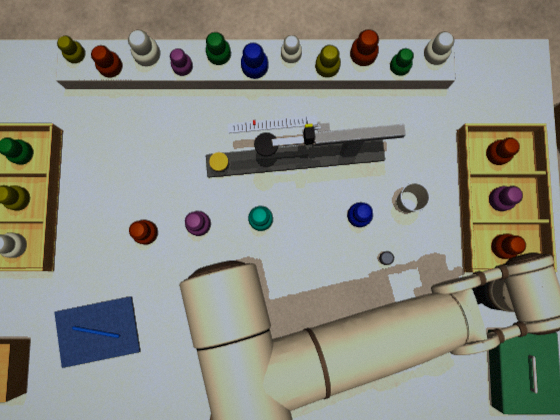

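The top view shows the teal insulator at (260,217), handle at (309,133), lamp at (265,145), pedestal at (219,161) and red clip at (254,123). Next I'll zoom in and measure.

```bash
cat > h.py <<'E'
import numpy as np,cv2
def calib(c): 
    return c["camera_matrix"],cv2.Rodrigues(np.array(c["rvec"]))[0],np.array(c["tvec"])
def ray(c,uv,z):
    K,R,t=calib(c); o=-R.T@t
    d=R.T@np.linalg.inv(K)@np.array([uv[0],uv[1],1.]); return o+d*(z-o[2])/d[2]
def proj(c,P):
    K,R,t=calib(c); return cv2.projectPoints(np.float64(P).reshape(-1,1,3),np.array(c["rvec"]),t,K,None)[0].reshape(-1,2)
def tri(c1,u1,c2,u2):
    A=[];b=[]
    for c,u in((c1,u1),(c2,u2)):
        K,R,t=calib(c);o=-R.T@t;d=R.T@np.linalg.inv(K)@np.array([u[0],u[1],1.]);d/=np.linalg.norm(d)
        M=np.eye(3)-np.outer(d,d);A.append(M);b.append(M@o)
    return np.linalg.solve(sum(A),sum(b))
def mask(p,lo,hi,box=None):
    m=cv2.inRange(cv2.cvtColor(p,cv2.COLOR_BGR2HSV),np.array(lo),np.array(hi))
    if box is not None:
        z=np.zeros_like(m);x0,y0,x1,y1=box;z[y0:y1,x0:x1]=m[y0:y1,x0:x1];m=z
    return m
def blob(m):
    n,l,s,c=cv2.connectedComponentsWithStats(m)
    i=1+np.argmax(s[1:,4]); return c[i],s[i]
E
python3 - <<'E'
from cell import *
from h import *
T=np.load("pics/top0.npz");S=np.load("pics/scene0.npz")
cv2.imwrite("pics/topz.png",cv2.resize(T['p'][100:250,190:420],None,fx=3.4,fy=3.4,interpolation=cv2.INTER_CUBIC))
cv2.imwrite("pics/scenez.png",cv2.resize(S['p'][170:390,220:400],None,fx=2.7,fy=2.7,interpolation=cv2.INTER_CUBIC))
ct=get_calibration("top");cs=get_calibration("scene")
c,s=blob(mask(T['p'],(15,120,120),(35,255,255),(200,145,240,180)));print("ped",c,s,ray(ct,c,.052))
r,s=blob(mask(T['p'],(0,120,80),(8,255,255),(240,110,270,135))|mask(T['p'],(170,120,80),(180,255,255),(240,110,270,135)));print("mark",r,s,ray(ct,r,.2))
b,s=blob(mask(T['p'],(18,100,100),(35,255,255),(295,115,325,145)));print("btn",b,s,ray(ct,b,.25))
m=mask(T['p'],(75,90,40),(100,255,255),(240,195,285,240));c,s=blob(m);print("teal",c,s)
m2=mask(S['p'],(75,90,40),(100,255,255),(250,195,295,250));c2,s2=blob(m2);print("tealS",c2,s2)
d=T['d'];ys,xs=np.nonzero(m)
K,R,t=calib(ct)
P=np.stack([(xs-K[0,2])/K[0,0],(ys-K[1,2])/K[1,1],np.ones(len(xs))],1)*d[ys,xs][:,None]
P=P[d[ys,xs]>0];W=(P-t)@R;print(len(W),W[:,2].max(),W[W[:,2]>.075][:,:2].mean(0),(W[:,2]>.075).sum())
c,_=blob(mask(S['p'],(0,120,80),(8,255,255),(345,190,375,215)) );print("markS",c,tri(ct,r,cs,c))
E
```

```text
ped [218.21509434 160.92075472] [209 152  19  19 265] [0.59709929 0.09389213 0.052     ]
mark [253.5 122. ] [253 120   2   5  10] [ 0.66207481 -0.01012636  0.2       ]
btn [308.5 125. ] [305 124   8   3  22] [ 0.63983685 -0.14310442  0.25      ]
teal [260.1416309  217.94635193] [248 206  25  25 466]
tealS [272.05335628 223.99483649] [260 206  25  37 581]
465 0.09763395017843937 [ 0.44478516 -0.0209737 ] 278
markS [360.25       204.08333333] [ 0.66125531 -0.01010526  0.20472623]
```

View pics/topz.png

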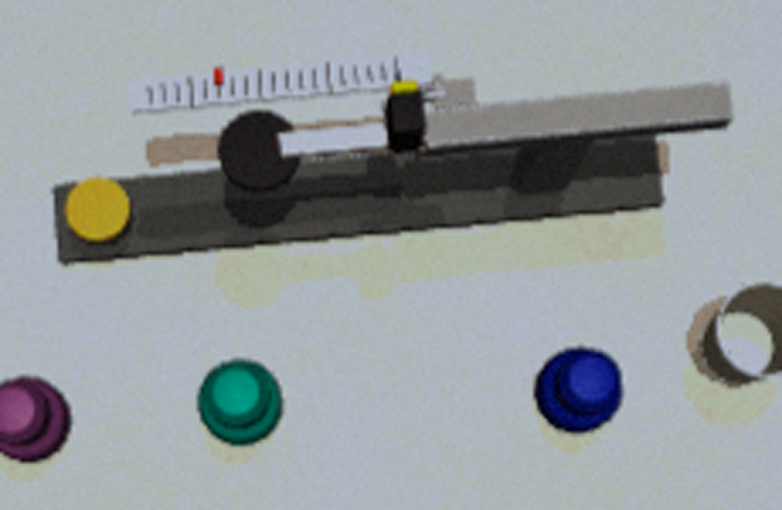

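View pics/scenez.png

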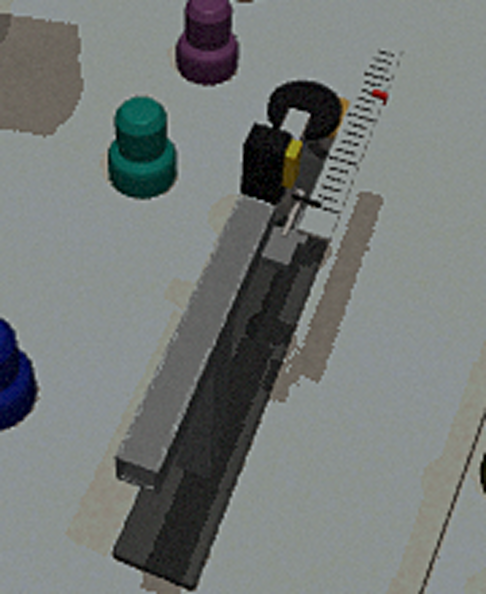

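```bash
cat > fit.py <<'E'
from cell import *
from h import *
ct=get_calibration("top");cs=get_calibration("scene")
T=np.load("pics/top0.npz")
z=lambda a,b:(a/3.4+190-.35,b/3.4+100-.35)
obs=[("ped",(218.2,160.9),(0,.240,.052)),("tl",z(55,187),(.033,.28,.012)),("bl",z(62,264),(-.033,.28,.012)),("br",z(663,206),(-.033,-.22,.012)),
("tube1",z(731,83),(.014,-.236,.204)),("tube2",z(731,122),(-.014,-.236,.204)),("sc1",z(132,110),(.034,.195,.198)),("sc2",z(130,82),(.058,.195,.198)),("btn",(308.5,125),(.0195,0,.252))]
W=np.array([ray(ct,u,s[2])[:2] for _,u,s in obs]);M=np.array([s[:2] for *_,s in obs])
from scipy.optimize import least_squares
f=lambda p:(M@np.array([[np.cos(p[2]),-np.sin(p[2])],[np.sin(p[2]),np.cos(p[2])]]).T+p[:2]-W)
r=least_squares(lambda p:f(p).ravel(),[.6,-.15,0],loss="soft_l1",f_scale=.002)
p=r.x
if __name__=="__main__":
    print(p); 
    for o,e in zip(obs,f(p)):print(o[0],np.round(e*1000,1))
    R=np.array([[np.cos(p[2]),-np.sin(p[2])],[np.sin(p[2]),np.cos(p[2])]])
    for mk in (ray(ct,(253.5,122),.2),):print("mark stand",R.T@(mk[:2]-p[:2]))
    for q in((0,.24,.052),(0,0,.255),(0,.105,.18)):
        w=np.r_[R@q[:2]+p[:2],q[2]];print(q,w,proj(ct,w),proj(cs,w))
    # teal: project a model circle crown top z~.085 
    c,s=blob(mask(T['p'],(75,90,40),(100,255,255),(240,195,285,240)))
    K,Rc,t=calib(ct);print("cam",-Rc.T@t)
    # skirt: extents of whole silhouette
    for cen in((.4448,-.021),):
        a=np.linspace(0,2*np.pi,60)
        P=np.concatenate([np.c_[cen[0]+r*np.cos(a),cen[1]+r*np.sin(a),0*a+h] for r,h in((.034,0),(.034,.026),(.025,.08))])
        u=proj(ct,P);print("pred",u.min(0),u.max(0),"seen",s)
        u=proj(cs,P);print("predS",u.min(0),u.max(0))
E
python3 fit.py
```

```text
[ 0.61953718 -0.14584453  0.09614671]
ped [-0.7 -0.9]
tl [1.6 1.8]
bl [0.4 2.8]
br [-0.8 -2.1]
tube1 [0.2 0.9]
tube2 [ 1.2 -2.7]
sc1 [-2.6  0.3]
sc2 [0.4 0.7]
btn [-0.3 -1. ]
mark stand [0.05536993 0.1310078 ]
(0, 0.24, 0.052) [0.59649751 0.09304702 0.052     ] [[218.52102854 161.13768902]] [[342.54016423 213.56448937]]
(0, 0, 0.255) [ 0.61953718 -0.14584453  0.255     ] [[309.80306983 132.7794863 ]] [[317.44400643 222.52875973]]
(0, 0.105, 0.18) [ 0.60945733 -0.04132948  0.18      ] [[266.3113456  144.86364688]] [[331.01030403 213.48818499]]
cam [ 0.28274575 -0.08838635  1.46160205]
pred [247.92035914 205.39688167] [273.07922955 231.03832327] seen [248 206  25  25 466]
predS [258.44809545 207.70496561] [284.31650674 245.30940722]
```

```bash
cat >> h.py <<'E'
from scipy.spatial.transform import Rotation
def ori(ang):
    z=np.array([np.cos(ang),np.sin(ang),0]);y=np.array([0,0,-1.]);x=np.cross(y,z)
    return Rotation.from_matrix(np.stack([x,y,z],1)).as_rotvec()
E
python3 - <<'E'
from cell import *
from h import *
from fit import p
print(Rotation.from_rotvec(get_tcp_rot()).as_matrix().round(3),get_joints())
for n,P,A in(("pick",(.4445,-.021,.046),.743),("place",(.5965,.093,.1),.743),("handle",(.6195,-.146,.218),p[2]),("handleend",(.607,-.015,.218),p[2])):
  for k in(0,np.pi,-np.pi):
    q=solve_ik(P,ori(A+k)); print(n,k,None if q is None else np.round(q,2))
print(get_gripper_width(),get_t())
E
```

```text
[[-0.893 -0.     0.451]
 [-0.451  0.002 -0.893]
 [-0.    -1.    -0.002]] [-1.31309389e+00  1.58985584e-01  1.59810363e+00 -3.99432562e-06
  1.38621767e+00 -2.10106540e-01]
pick 0 [-0.32  0.07  2.1  -0.    0.97 -1.06]
pick 3.141592653589793 [-0.32  0.07  2.1  -0.    0.97  2.08]
pick -3.141592653589793 [-0.32  0.07  2.1  -0.    0.97  2.08]
place 0 [-0.05  0.36  1.63 -0.    1.15 -0.79]
place 3.141592653589793 [-0.05  0.36  1.63 -0.    1.15  2.35]
place -3.141592653589793 [-0.05  0.36  1.63 -0.    1.15  2.35]
handle 0 [-0.42  0.32  1.43 -0.    1.39 -0.52]
handle 3.141592653589793 [-0.42  0.32  1.43 -0.    1.39  2.62]
handle -3.141592653589793 [-0.42  0.32  1.43 -0.    1.39  2.62]
handleend 0 [-0.22  0.25  1.52 -0.    1.37 -0.32]
handleend 3.141592653589793 [-0.22  0.25  1.52 -0.    1.37  2.82]
handleend -3.141592653589793 [-0.22  0.25  1.52 -0.    1.37  2.82]
0.085849135318529 0.1
```

Run:
```python
from cell import *
from h import *
o=ori(.743)
move_pose((.4445,-.021,.19),o); print(get_t())
c=servo_line((.4445,-.021,.046),.12,contact_N=12);print("contact",c,get_position(),get_t())
move_gripper(.0);print("w",get_gripper_width(),get_contact_force(),get_t())
servo_line((.4445,-.021,.16),.1);print(get_gripper_width(),get_contact_force(),get_t())
for n in("scene","top"):
    p,d=camera(n);cv2.imwrite(f"pics/{n}1.png",p)
```

```text
2.0083
contact False [ 0.44518441 -0.02123384  0.04671244] 3.3583
w 0.04783752045993069 [-0.68625867  1.3982359   6.13156082] 3.8
0.04809501343105348 [-0.83513691 -0.3908928  -2.58725085] 5.0917
```

View pics/scene1.png

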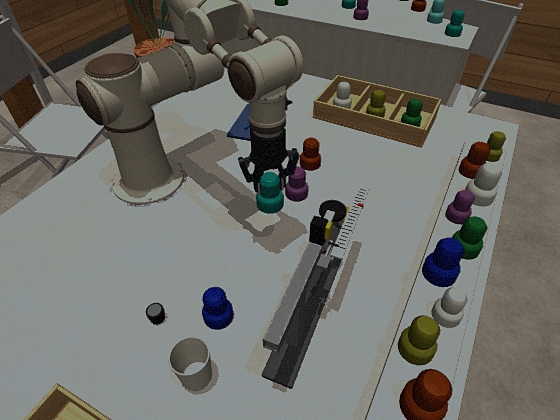

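The insulator is held upright at (270,190) in the scene view. I'll carry it to a point above the pedestal.

Run:
```python
from cell import *
from h import *
servo_line((.49,.085,.175),.15);servo_line((.5965,.0932,.165),.1);servo_line((.5965,.0932,.115),.08);print(get_position(),get_t(),get_contact_force())
ct=get_calibration("top");cs=get_calibration("scene")
for n in("scene","top"):
    p,d=camera(n);cv2.imwrite(f"pics/{n}2.png",p); 
    x=(300,150) if n=="scene" else (170,110)
    cv2.imwrite(f"pics/{n}2z.png",cv2.resize(p[x[1]:x[1]+100,x[0]:x[0]+120],None,fx=6,fy=6,interpolation=cv2.INTER_CUBIC))
print(proj(cs,[(.5965,.093,.052),(.5965,.093,.068)]))
```

```text
[0.59687439 0.09318495 0.11532224] 8.1167 [ 0.80246437  0.06681128 -2.1922729 ]
[[342.5343703  213.57612865]
 [343.15356086 209.27267173]]
```

View pics/scene2z.png

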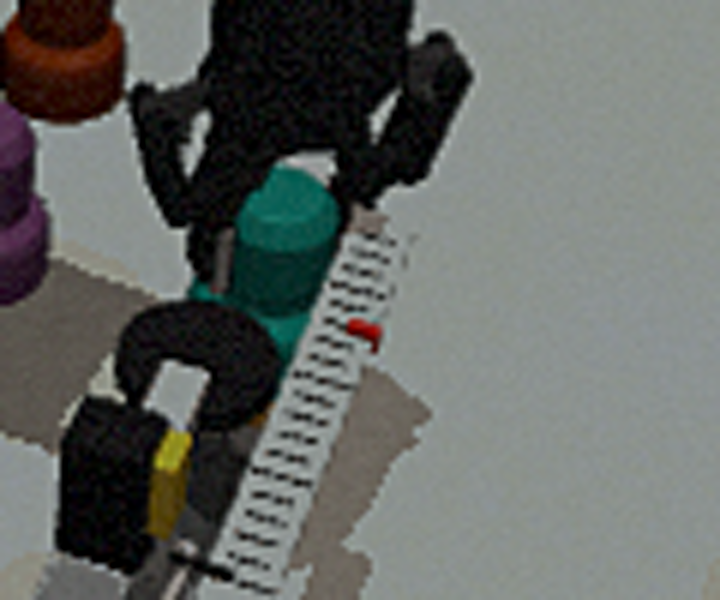

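View pics/top2.png

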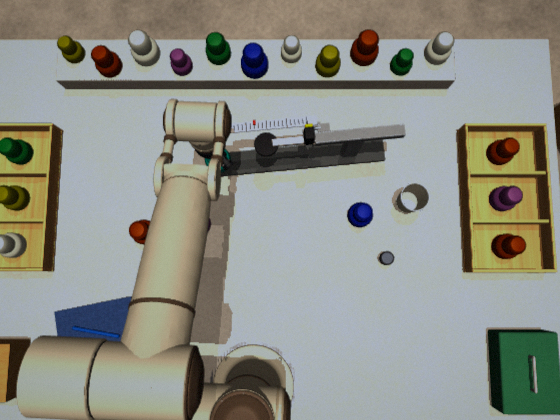

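Run:
```python
from cell import *
from h import *
x,y,_=get_position()
c=servo_line((.5965,.0932,.0945),.03,contact_N=3.5);print(c,get_position(),get_contact_force(),get_t())
sleep(.2);print(get_contact_force(),get_gripper_width())
```

```text
True [0.59629013 0.09323774 0.09908607] [-0.43639205  0.10288196  4.20358978] 8.7583
[-0.85076742  0.03507773  5.32697844] 0.04796002390300301
```

Run:
```python
from cell import *
from h import *
move_gripper(.068);print(get_gripper_width(),get_contact_force(),get_t())
servo_line((.5965,.0932,.22),.1);servo_line((.52,.05,.33),.2);move_gripper(.085)
# clear view: go above robot-side
move_pose((.42,-.15,.33),ori(.0961));print(get_t())
for n in("scene","top"):
    p,d=camera(n);cv2.imwrite(f"pics/{n}3.png",p);np.savez(f"pics/{n}3.npz",p=p,d=d)
    x=(290,150) if n=="scene" else (190,100)
    cv2.imwrite(f"pics/{n}3z.png",cv2.resize(p[x[1]:x[1]+100,x[0]:x[0]+140],None,fx=5.5,fy=5.5,interpolation=cv2.INTER_CUBIC))
```

```text
0.06802460668804264 [-0.11529358  0.1205794   0.19421692] 9.2917
12.725
```

View pics/scene3z.png

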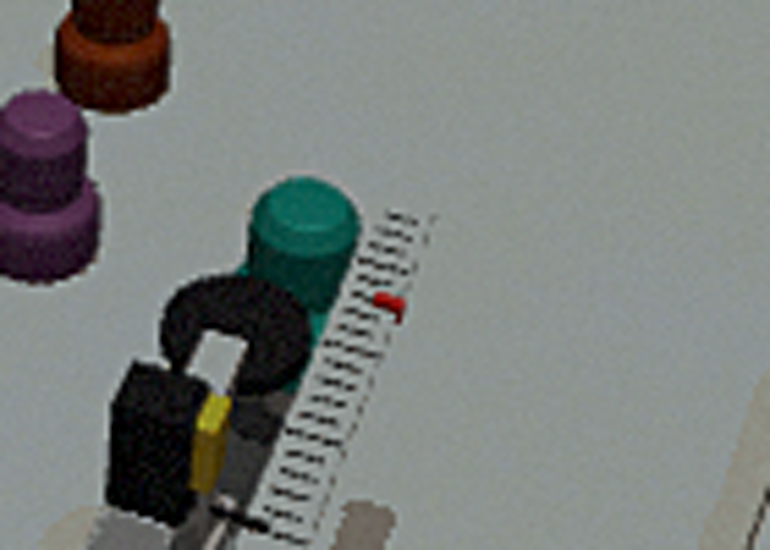

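View pics/top3z.png

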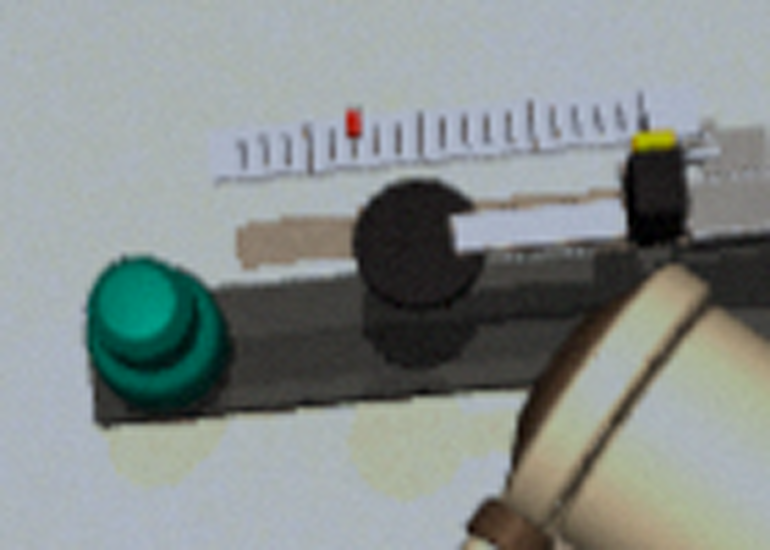

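Run:
```python
from cell import *
from h import *
ct=get_calibration("top")
T=np.load("pics/top3.npz")['p']
c,s=blob(mask(T,(75,90,40),(100,255,255),(195,135,240,185)));print(c,s)
a=np.linspace(0,2*np.pi,90)
cen=(.5965,.093)
P=np.concatenate([np.c_[cen[0]+r*np.cos(a),cen[1]+r*np.sin(a),0*a+h] for r,h in((.034,.052),(.034,.078),(.025,.132))])
u=proj(ct,P);print(u.min(0),u.max(0))
r,s=blob(mask(T,(0,120,80),(8,255,255),(240,110,270,135))|mask(T,(170,120,80),(180,255,255),(240,110,270,135)));print(r,s)
```

```text
[216.93709328 158.90238612] [206 147  25  25 461]
[204.61744917 144.87874128] [231.03299071 173.40615275]
[253.5 122. ] [253 120   2   5  10]
```

The insulator stands upright, centred within about 2 mm. Next is the handle.

Run:
```python
from cell import *
from h import *
from fit import p
R=np.array([[np.cos(p[2]),-np.sin(p[2])],[np.sin(p[2]),np.cos(p[2])]])
h=p[:2]+R@[.002,0]
servo_line((*h,.33),.15)
c=servo_line((*h,.219),.1,contact_N=8);print(c,get_position(),get_contact_force(),get_t())
for w in(.05,.042):
    move_gripper(w);print(get_gripper_width(),R.T@get_contact_force()[:2],get_contact_force()[2])
for n in("scene","top"):
    q,d=camera(n);cv2.imwrite(f"pics/{n}4.png",q)
    x=(290,150) if n=="scene" else (190,100)
    cv2.imwrite(f"pics/{n}4z.png",cv2.resize(q[x[1]:x[1]+100,x[0]:x[0]+140],None,fx=5.5,fy=5.5,interpolation=cv2.INTER_CUBIC))
```

```text
False [ 0.62204647 -0.14586858  0.2200233 ] [ 0.31589363  0.34114117 -0.74757054] 15.575
0.04993897623826678 [0.48247778 0.12124677] 0.49033192485439125
0.042214253659377025 [2.97393594 0.39905725] -0.5080136245062253
```

View pics/scene4z.png

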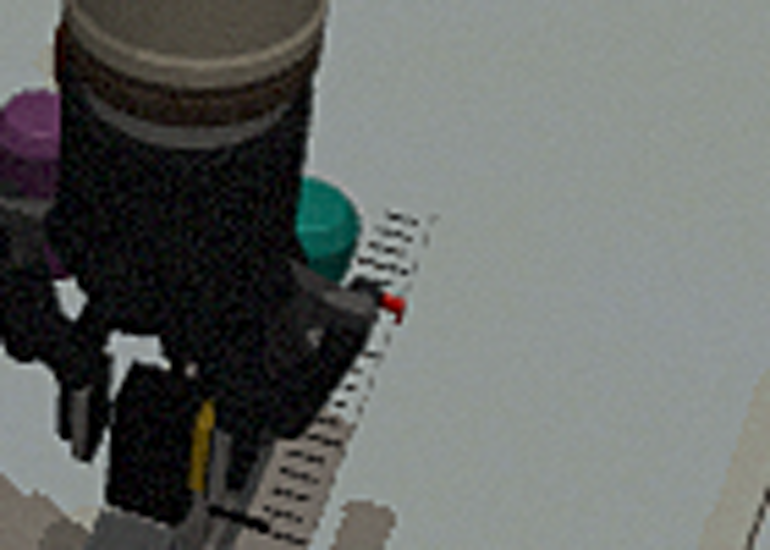

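View pics/top4z.png

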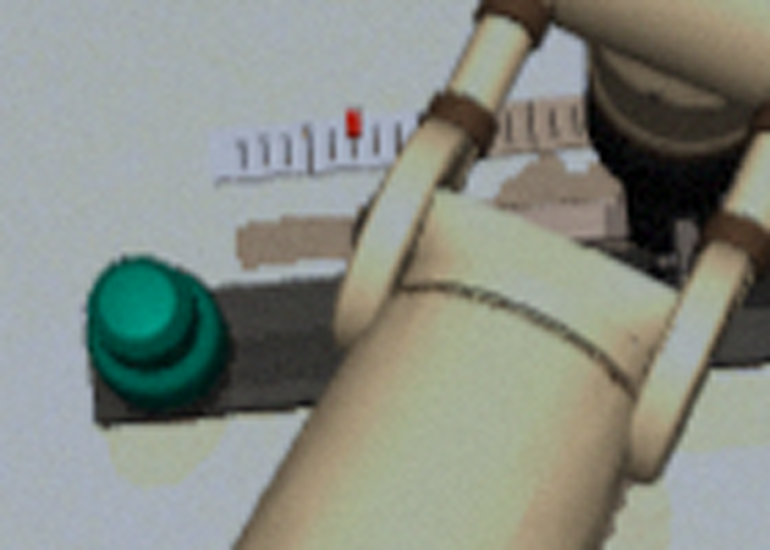

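Run:
```python
from cell import *
from h import *
from fit import p
R=np.array([[np.cos(p[2]),-np.sin(p[2])],[np.sin(p[2]),np.cos(p[2])]])
h=p[:2]+R@[.0008,0]
servo_line((*h,.219),.05)
print(get_gripper_width(),R.T@get_contact_force()[:2])
move_gripper(.0);sleep(.3)
print(get_gripper_width(),R.T@get_contact_force()[:2],get_contact_force()[2],R.T@(get_position()[:2]-p[:2]),get_position(),get_t())
```

```text
0.04175798329812581 [ 4.49291812 -0.74560867]
0.02926145776801895 [5.00697649 0.42189382] 4.3677819995729505 [ 0.00183537 -0.0001731 ] [ 0.62138069 -0.14584063  0.22036352] 17.1667
```

```bash
cat > slide.py <<'E'
from cell import *
from h import *
from fit import p
import sys
R=np.array([[np.cos(p[2]),-np.sin(p[2])],[np.sin(p[2]),np.cos(p[2])]])
def go(Y,tag,v=.06):
    h=p[:2]+R@[.0008,Y]
    servo_line((*h,.219),v);sleep(.3)
    print(get_gripper_width(),R.T@get_contact_force()[:2],get_contact_force()[2],R.T@(get_position()[:2]-p[:2]),get_position(),get_t())
    for n in("scene","top"):
        q,d=camera(n);cv2.imwrite(f"pics/{n}{tag}.png",q)
        x=(310,150) if n=="scene" else (190,90)
        cv2.imwrite(f"pics/{n}{tag}z.png",cv2.resize(q[x[1]:x[1]+90,x[0]:x[0]+ (90 if n=="scene" else 130)],None,fx=6,fy=6,interpolation=cv2.INTER_CUBIC))
E
python3 -c "
from slide import *
go(.130,'5')"
```

```text
0.029084588583284793 [ 3.96155362 -4.74435579] 2.864491494902752 [0.00170397 0.12838749] [ 0.60890826 -0.01788642  0.22037971] 19.7833
```

View pics/scene5z.png

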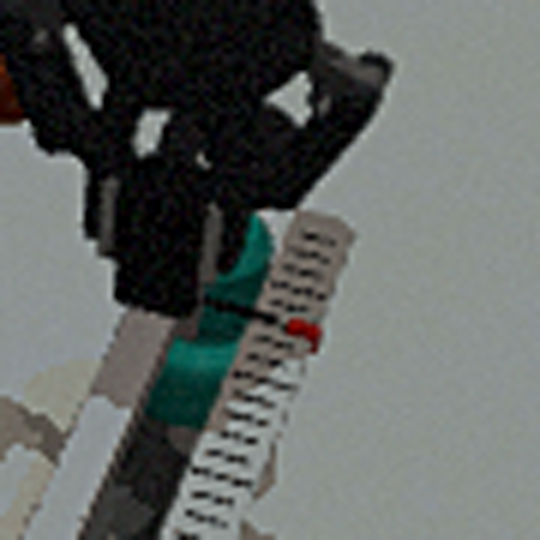

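View pics/top5z.png

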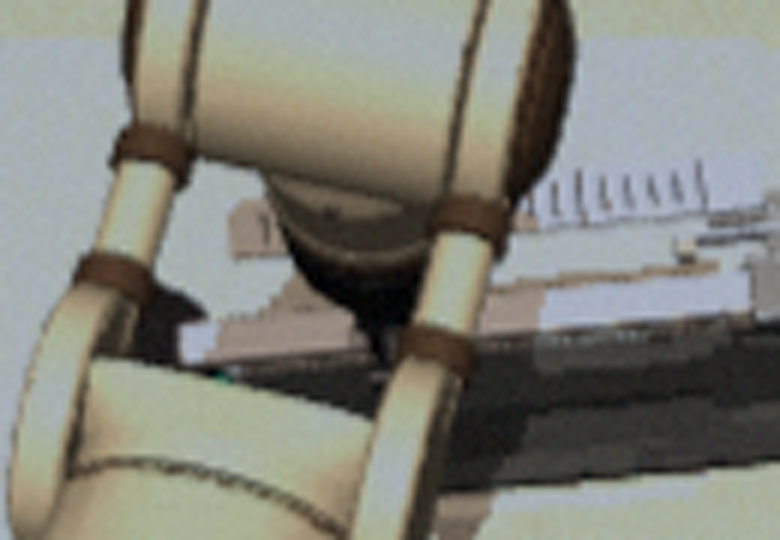

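```bash
python3 -c "
from slide import *
go(.1315,'6',.02)
q=cv2.imread('pics/scene6.png');cv2.imwrite('pics/scene6y.png',cv2.resize(q[185:225,335:375],None,fx=14,fy=14,interpolation=cv2.INTER_CUBIC))"
```

```text
0.02943620521544739 [ 4.43920394 -4.13533163] 3.476187326438476 [0.00171525 0.12990168] [ 0.60877412 -0.01637814  0.22038257] 20.4333
```

View pics/scene6y.png

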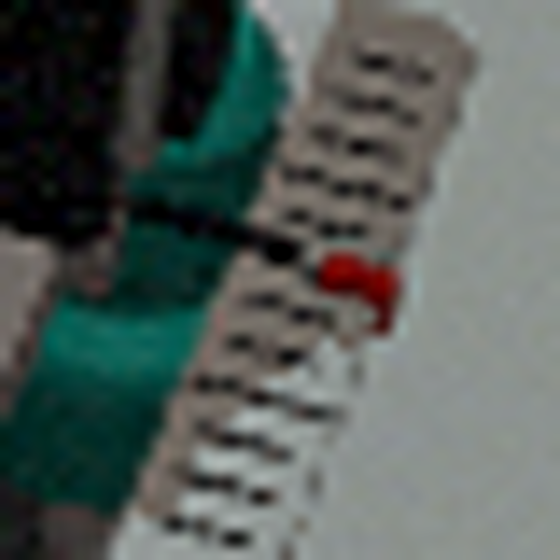

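Run:
```python
from slide import *
cs=get_calibration("scene")
S=lambda u,z:R.T@(ray(cs,u,z)[:2]-p[:2])
for z in(.2,.204):
    print(z,"park",S((338.4,245.6),z),"now",S((356.4,203.0),z),"marker",S((335+350/14-.5,185+273/14-.5),z))
T=np.load("pics/scene3.npz")['p']; Q=cv2.imread("pics/scene6.png")
for n,I in(("3",T),("6",Q)):
    m=mask(I,(0,120,60),(8,255,255),(345,190,375,215))|mask(I,(170,120,60),(180,255,255),(345,190,375,215));c,s=blob(m);print(n,c,s,S(c,.2))
c,s=blob(mask(Q,(75,90,40),(100,255,255),(325,150,365,240)));print("teal",c,s)
print(get_gripper_width(),get_t())
```

```text
0.2 park [0.04433376 0.00657735] now [0.04586709 0.13670211] marker [0.05288506 0.13617011]
0.204 park [0.04495142 0.0032242 ] now [0.04647465 0.13249227] marker [0.05344642 0.13196377]
3 [360.38888889 204.77777778] [358 203   6   6  18] [0.05527501 0.13453416]
6 [360.23529412 204.76470588] [358 203   5   6  17] [0.05495769 0.13445009]
teal [342.49704142 211.13609467] [335 201  16  21 169]
0.029345059701873132 20.5333
```

View pics/scene6.png

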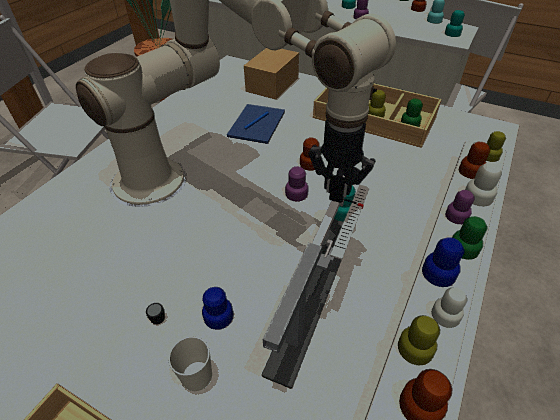

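Run:
```python
from slide import *
print(get_gripper_width(),get_contact_force(),R.T@(get_position()[:2]-p[:2]),get_t())
close_job()
```

```text
0.029345059701873132 [ 4.23703917 -4.01128284  3.04947755] [0.00170396 0.12989419] 20.5333
the job is handed in; nothing more can be done
```

I finished both parts and handed the job in at about 20.5 s, with the gripper still holding the boom out and the button squeezed in.

- **Insulator:** I set the teal insulator down gently on the pedestal; contact came within 0.4 mm of the expected height, at about 5 N. I then let go of it. The pictures afterwards showed it upright and centred to about 2 mm. In the last picture it was still there, partly hidden by the hand.
- **Button:** The fingers closed to 29 mm. That reads about 2 mm low for the same reason the 50 mm crown read 48 mm. The boom slid freely, so the lock was released.
- **Boom:** I slid it out about 130 mm, going by the hand's own travel. The mark was 130.0 mm from the handle's parked place by the top camera.
    - **Scene camera:** it put the pointer 0.5 mm past the mark by eye, and about 2 mm past when I used the centre of the red area. That area includes the side face of the clip, so I trusted the first figure.
    - **Top camera:** the arm blocked its view of the pointer at the end, so it could not confirm the final position.
- **Other objects:** In the last scene picture the bystanders appeared to be where they started; I did not measure them.

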